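# Seat an aluminium module in a hand-lever test press and make one test stroke

### The arm

A 6-joint arm with a two-finger parallel gripper is mounted at the origin on the work surface. World frame = base frame: x ahead of the robot, y to its left, z up, the work surface at z = 0. Lengths are in m, angles in rad, forces in N, time in s.
With the tool pointing down it reaches from about 0.325 to 1 m from the base axis. Payload 5.1 kg.
Tool frame: the origin (TCP) lies at the very end of the fingers, on their centre line; the grasp point (between the pads) lies 19 mm behind it (bot.tcp_to_grasp is the z of the grasp point in the tool frame, in m); z points along the fingers, y is the line along which they close (so a half turn about z gives the same grasp; the last joint's range is limited). The gripper opens to 85 mm and grips with 20 to 120 N. Pads are 22 mm wide; open, the fingers measure 114 mm over their backs; the gripper's body (76 mm by 85 mm) begins 54 mm behind the grasp point. The pads swing forward as they close: fully open they stand 13 mm farther back than shut.
Start: joints at [1.165, 0.124, 1.65, -0, 1.367, -0.083], TCP at [0.206, 0.616, 0.231] pointing down, gripper open.
Joint ranges: [-2.61, 2.61], [-1.02, 2.33], [0.03, 2.71], [-1.35, 4.49], [0.32, 2.68], [-2.91, 2.91]. Speed limits (rad/s): [2.57, 2.57, 3.14, 3.14, 3.14, 3.14].

### API

Orientations are given as [roll, pitch, yaw] about the fixed x, y, z axes, in that order (R = Rz(yaw) Ry(pitch) Rx(roll)).
In Python, from station import bot gives the robot as it stands.
- The arm moves only by the tool servo_tool, never from a script. Its argument "steps" is text: rows parted by semicolons, each of 6 numbers parted by spaces: the shift along the tool's x, y, z in units of 0.02 m (1.0 is 0.02 m), then the turn, a rotation vector about the tool's x, y, z in units of 5 degrees (1.0 is 5 degrees). A call has 1 to 5 rows; each row shifts and turns the commanded pose from where the row before left it, along the tool's axes as they then stand; what a row does not reach is not made up. A row lasts 1/10 s, in which the tool goes at most 50 mm and 8.59 degrees, less where a joint would pass 70% of its speed; a pose out of reach is approached as far as the arm can. A call with a number of a shift or a turn outside -1 to 1 is refused whole. A call with a gripper value outside its range is refused whole. "gripper" is the opening, from -1 (shut) to 1 (fully open), set as the call begins (left out, the last holds). The fingers move at their own pace and stop on an object; "grip_force" is the grip in N (left out, the last holds). Time passes only in rows, so rows that do not move let the fingers close. It gives the time, the measured TCP pose, the force, the opening and the grip force at its end, in the units of the state.
- bot.observe(): the state, without advancing time (a new reading comes with each control period).
- bot.read_camera(name): name is "scene" or "top"; returns the picture (400x640x3 uint8, blue, green, red); there is no depth.
- bot.camera_info(name): a dict with "fx", "fy", "cx", "cy" (pixels), "R" (3x3) and "t" (3): a world point X has camera coordinates R X + t. Camera axes: x right, y down, z forward; pixel columns grow to the right and rows downward; lengths in m; the calibration is good to about 2 mm. A picture is of the moment at which its call begins. camera_info takes no time and is no camera call.
- bot.hand_in(): hands the job in; it is judged then, once.
The state is a dict: "time_s": time; "joint_pos": joint angles; "dq": joint speeds; "joint_efforts": joint torques, N m; "tcp_pos": TCP position; "eef_rot": TCP orientation; "wrist_force": force on the tool from outside, world axes, zero at the start; "torque": the same for the moment, N m; "grip_width": finger opening in m; "gripper_force": force on a finger pad.
Only numpy, scipy, OpenCV 4.12 (cv2) and the standard library are available. Lean on these libraries where they do the work, as an engineer would, in place of code of your own. Each camera call takes 0.05 s, during which the arm holds its last target. There are 200 camera calls.

### The job

Push the open aluminium electronics module flat along the press plate until it sits square and flush against both fences of the corner under the press head. Then push the red lever down to its stop and hold it there for about a second with a firm push of about 20 N (the spring alone takes about 10 N), and let it come back up to rest under control, without letting it fly. Never work the lever on a module that is out of the corner, do not force anything, and leave the other things on the bench alone.

Things in the scene. Friction and masses are not known exactly. Their poses are not given: they have to be found in the camera images.
- press: Blue hand-lever test press, fixed; position and yaw differ each time, z up. Origin: at bench height (z 0), straight below the inner corner of its two fences. Aluminium base plate 12 mm thick, from x -280 to +90, y -230 to +130 mm. A column 55 mm square stands centred at x = y = +55 mm, up to z 212. All x, y, z below are in this frame.
- fence_corner (a point): Inner corner of the two dark fences, on the plate's top (press x 0, y 0, z 12 mm). They stand 16 mm above the plate. One has its face in the plane x = 0 (y -180 to +15) and stops the module's +x side; the other its face in the plane y = 0 (x -140 to 0) and stops its +y side. The module is pushed towards +x and +y; when home its centre is at x -75, y -55.
- press_head (a point): Underside of the press arm above the corner, at x = y = -32.5, z 161 mm. The arm is 50 mm wide, top at z 211, and runs diagonally from the column out to no farther than x = -65 and y = -65 mm.
- probe_block (a point): Centre of the underside of the black 45 x 45 mm probe block that hangs below the arm at x = y = -32.5 mm. Its underside is at z 80 mm with the lever up and z 32 mm with it down, inside the open module, 4 mm clear of the module's walls if the module is home (if not it lands on a wall). Pins reach 9 mm lower.
- module: Open-topped aluminium housing with a green board inside: 150 mm (its x) x 110 (its y) x 30 high, walls 6, 0.3 to 0.65 kg. Origin: centre of the underside, z up. Lies loose on the press plate (underside z 12, rim z 42), 15 to 90 mm off the fences, turned up to 0.3 rad from the press's axes, +x side to the x fence. Too wide to grasp: push its sides.
- module_corner (a point): The module's bottom outer corner at its +x, +y (75, 55, 0 mm from its origin). It lies at press x 0, y 0, z 12 mm when the module is home.
- lever (a joint): Lever angle, rad: 0 at rest (up), 0.9 at the stop (down). It turns about a level axis along the press's y through x +55, z 200 mm. The return spring takes about 4 N at the grip at rest and 10 N at the stop; let go, it flies back. The stop yields slightly under force.
- lever_grip (a point): Centre of the lever's red grip: a level round bar 24 mm thick, 90 mm long along the press's y, 190 mm from the lever's axis. At rest at x -112, y +133, z 291 mm of the press frame; at the stop x -120, z 126. The lever's 16 mm steel rod meets it 25 mm from this point towards -y. Push it down from above.
- tape_roll: Bystander: cardboard roll, 90 mm across, 50 high, standing on its end. Origin: centre of the underside.
- cutters: Bystander: side cutters with dark red handles, lying on the bench right of (-y of) the press plate, 155 mm long, 20 high. Origin: near their middle.
- screwdriver: Bystander: screwdriver with a blue handle lying on the bench, about 200 mm long.
- flux_bottle: Bystander: small clear bottle, 44 mm across, 100 high, standing near the press's front left. Origin: centre of the underside.
- solder_spool: Bystander: steel-grey solder spool, 52 mm across, 44 high, standing on the press plate at about x -220, y +75 mm. Origin: centre of the underside.
- fan: Bystander: black cooling fan 92 x 92 x 25 mm, lying flat. Origin: centre of the underside.
Things that resemble listed ones, but are neither listed nor needed, are in the scene too. Of the things like the module, leave any that is brown; of the rest the smaller one is meant.

How it is judged:
On the way, in this order (a step that is already met when the one before it is completed fails the run):
1. the module is home: flush (within 2 mm) and square (within 0.015 rad) in the fence corner, with the lever still up (x of module_corner in the frame of press above -0.002 m and y of module_corner in the frame of press above -0.002 m and angle between the x axis of module and the x axis of press, either way round below 0.015 rad and z of module_corner in the frame of press below 0.014 m and value of joint lever below 0.1 rad), for 0.2 s.
2. the lever is held at its stop (above 0.88 rad) by the robot with 15 to 40 N for half a second, the module still home (value of joint lever above 0.88 rad and contact force between lever and anything else between 15 and 40 N and x of module_corner in the frame of press above -0.0025 m and y of module_corner in the frame of press above -0.0025 m and angle between the x axis of module and the x axis of press, either way round below 0.018 rad and z of module_corner in the frame of press below 0.014 m), for 0.5 s.
At the end, for the whole second after the job is handed in: The module rests flush (within 2.5 mm of both fences) and square (within 0.018 rad) in the corner, flat on the plate, and the lever is back up at rest (below 0.04 rad) (x of module_corner in the frame of press above -0.0025 m and y of module_corner in the frame of press above -0.0025 m and angle between the x axis of module and the x axis of press, either way round below 0.018 rad and z of module_corner in the frame of press below 0.014 m and value of joint lever below 0.04 rad and velocity of joint lever between -0.1 and 0.1 rad/s and linear speed of module below 0.01 m/s); the robot touches nothing.
It fails at once if the lever is worked (beyond 0.25 rad) while the module is more than 4 mm or 0.03 rad out of the corner (value of joint lever above 0.25 rad and not (x of module_corner in the frame of press above -0.004 m and y of module_corner in the frame of press above -0.004 m and angle between the x axis of module and the x axis of press, either way round below 0.03 rad and z of module_corner in the frame of press below 0.014 m)).
It fails at once if the lever flies back (faster than 2.5 rad/s) (velocity of joint lever below -2.5 rad/s).
It fails at once if the lever is pushed with more than 50 N (contact force between lever and anything else above 50 N).
It fails at once if the module is pushed with more than 50 N (contact force between module and the fingers above 50 N or contact force between module and the arm above 50 N).
It fails at once if a bystander is moved by more than 20 mm (distance of any of tape_roll, cutters, screwdriver, flux_bottle, solder_spool, fan from where it was at the start of the episode above 0.02 m).
It also fails if it takes over 72 s, if anything falls off the work surface, if the arm or the gripper's body presses on something with over 40 N, if the wrist force passes 120 N, or if a joint passes its speed limit or range.

## Working session

There is one attempt and no reset: what is moved stays moved. The work goes in short steps, Python scripts to look and compute and a tool call to move; the robot and the scene stay as the last step left them, time stands still between calls to the robot, and variables do not carry over. Pictures are saved under pics/ and viewed, at most 10 in all, crops included, and the job is handed in when it is done.

Besides the shell and the picture viewer there is one more tool, called in YAML: its name, and indented under it one key for each argument. servo_tool: Moves the arm, as the interface text tells. Its arguments: {"type":"object","properties":{"steps":{"type":"string"},"gripper":{"type":"number"},"grip_force":{"type":"number"}},"required":["steps"]}

```bash
mkdir -p pics; python3 - <<'E'
from station import bot
import cv2
for n in("scene","top"):
    cv2.imwrite(f"pics/{n}0.png",bot.read_camera(n)); print(n,bot.camera_info(n))
s=bot.observe();print(s)
E
```

```text
scene {'fx': 426.9584715069312, 'fy': 426.9584715069312, 'cx': 320.0941851095432, 'cy': 200.2332164407189, 'R': array([[ 0.86509006,  0.50159922,  0.00417394],
       [ 0.36509212, -0.62391144, -0.69097197],
       [-0.34398683,  0.59927685, -0.7228695 ]]), 't': array([-0.47548376, -0.04776353,  1.58560064])}
top {'fx': 467.599512375704, 'fy': 467.599512375704, 'cx': 325.99087823789336, 'cy': 199.34486953416425, 'R': array([[-0.03009282, -0.99953603, -0.00470541],
       [-0.99794259,  0.0303108 , -0.05649645],
       [ 0.05661286,  0.00299559, -0.99839171]]), 't': array([0.03251103, 0.51820341, 1.96027079])}
{'time_s': 0.1, 'joint_pos': array([ 1.16539343e+00,  1.24474418e-01,  1.65156393e+00, -1.96640414e-05,
        1.36755477e+00, -8.26260907e-02]), 'dq': array([-2.86173894e-04, -1.54490675e-03, -3.46764075e-03, -1.10029217e-04,
       -1.48576035e-03, -6.51386473e-05]), 'joint_efforts': array([ 4.50564212e-04, -4.24927711e+01, -3.66654789e+01, -5.31691427e-06,
        3.91516864e-03, -2.09160834e-05]), 'tcp_pos': array([0.20600067, 0.61588348, 0.23013796]), 'eef_rot': array([-3.13959742e+00, -1.45916895e-04,  2.81881969e+00]), 'wrist_force': array([ 0.40231564, -0.22800479, -0.05431847]), 'torque': array([-0.08431194, -0.00771334,  0.02106459]), 'gripper_force': 0.0, 'grip_width': 0.08525063719375653}
```

View pics/scene0.png

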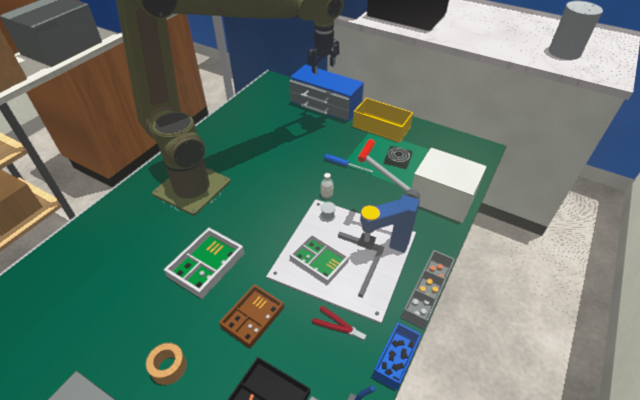

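View pics/top0.png

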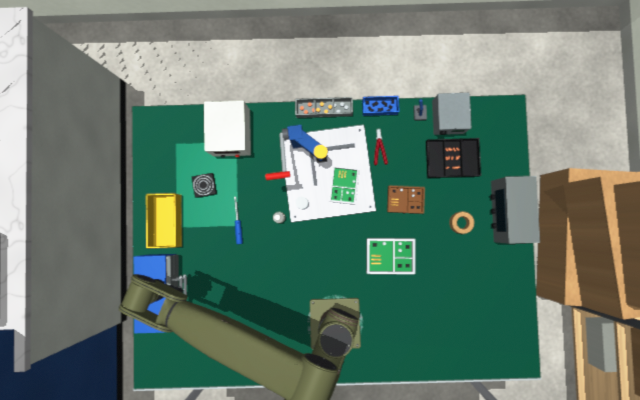

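Module candidates (top view): the brown one at (405,199), a large aluminium one on the bench at (390,256), and a smaller aluminium one on the plate at (344,185). I choose the one on the plate and check it in a close crop.

```bash
python3 - <<'E'
import cv2
a=cv2.imread("pics/top0.png")[115:230,260:385]
cv2.imwrite("pics/topc.png",cv2.resize(a,None,fx=5,fy=5,interpolation=cv2.INTER_CUBIC)) # 625x575
b=cv2.imread("pics/scene0.png")[165:330,260:430]
cv2.imwrite("pics/scenec.png",cv2.resize(b,None,fx=3.6,fy=3.6,interpolation=cv2.INTER_CUBIC))
E
```

```text
(no output)
```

View pics/topc.png

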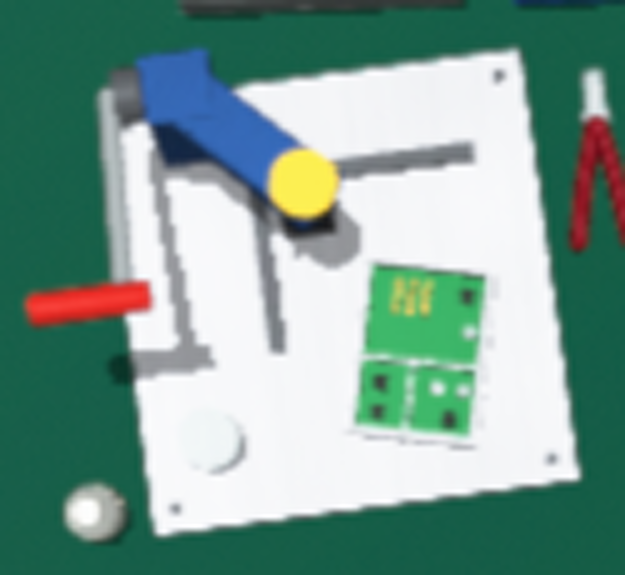

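View pics/scenec.png

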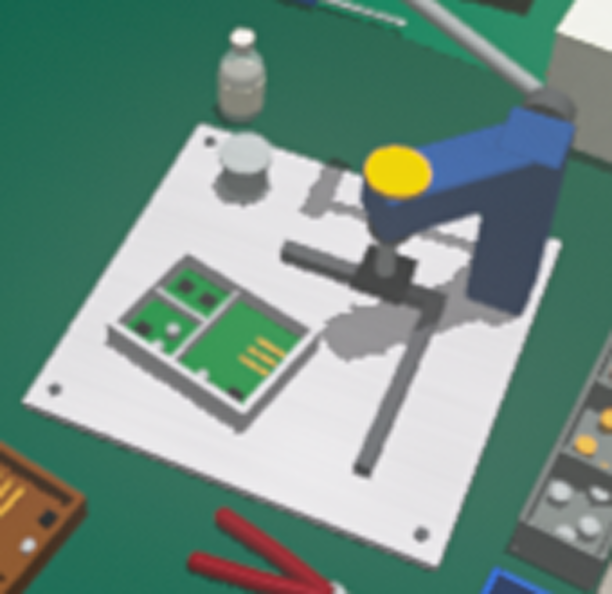

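```bash
cat > h.py <<'E'
import numpy as np, cv2
from scipy.optimize import least_squares
from station import bot
CI={n:bot.camera_info(n) for n in("scene","top")}
def proj(n,X):
    c=CI[n];p=np.atleast_2d(X)@np.array(c["R"]).T+c["t"]
    return np.c_[c["fx"]*p[:,0]/p[:,2]+c["cx"],c["fy"]*p[:,1]/p[:,2]+c["cy"]]
def place(q,P):
    P=np.atleast_2d(P).astype(float);c,s=np.cos(q[2]),np.sin(q[2])
    return np.c_[q[0]+c*P[:,0]-s*P[:,1],q[1]+s*P[:,0]+c*P[:,1],P[:,2]]
def fit(obs,q0):
    f=lambda q:np.concatenate([(proj(n,place(q,P))-uv).ravel() for n,P,uv in obs])
    r=least_squares(f,q0,loss="soft_l1");return r.x,r.fun
tc=lambda a:np.array(a,float)/5+[260-.4,115-.4]
sc=lambda a:np.array(a,float)/3.6+[260-.36,165-.36]
def into(q,w):  # world xy -> frame q
    d=np.atleast_2d(w)[:,:2]-q[:2];c,s=np.cos(q[2]),np.sin(q[2]);return d@np.array([[c,-s],[s,c]])
E
python3 - <<'E'
from h import *
z=.012
PL=np.array([[-.28,.13,z],[-.28,-.23,z],[.09,-.23,z],[.09,.13,z]])
obs=[("top",PL[:3],tc([(157,535),(578,478),(519,50)])),("scene",PL,sc([(205,123),(22,403),(440,567),(560,240)]))]
p,e=fit(obs,[.7,0,0]);print("press",p,e.round(1))
m=.042
RM=np.array([[-.075,.055,m],[.075,.055,m],[.075,-.055,m],[-.075,-.055,m]])
q,e=fit([("scene",RM,sc([(188,256),(320,332),(240,424),(108,330)]))],[.5,-.1,0]);print("mod",q,e.round(1))
b=.03;IN=RM*[69/75,49/55,0]+[0,0,.02]
q2,e=fit([("top",IN,tc([(357,428),(375,263),(487,275),(472,437)]))],[.5,-.1,0]);print("mod top",q2,e.round(1))
for k in(q,q2):print("mod in press",into(p,k),k[2]-p[2])
print("grip",place(p,[[-.112,.133,.291],[-.12,.133,.126]]))
print((proj("top",place(p,[[-.112,.133,.291],[0,0,.012],[-.14,0,.028]]))-[259.6,114.6])*5)
E
```

```text
press [0.72201866 0.06920947 0.10520989] [-0.4 -0.1 -0.1 -0.2 -0.5 -0.5 -1.7  0.1  0.1 -0.1 -0.5  0.1  0.4  0.5]
mod [ 0.58234864 -0.06449469 -0.15219108] [-0.4 -1.1  0.5  1.7  0.6 -0.1 -0.9 -0.1]
mod top [ 0.57812926 -0.06160315 -0.12931909] [-0.  -0.4 -0.4  0.2  0.3  0.1  0.1  0.1]
mod in press [[-0.15293878 -0.11829727]] -0.2574009677887892
mod in press [[-0.15683118 -0.11497862]] -0.23452897410764717
grip [[0.59667084 0.18971227 0.291     ]
 [0.58871508 0.18887214 0.126     ]]
[[ 89.88237033 303.08488743]
 [263.26097432 187.60627536]
 [284.80058334 348.4029392 ]]
```

The crop confirms the green-board aluminium module on the plate. Its rim corners in the scene crop are (188,256), (320,332), (240,424) and (108,330). In the press frame it sits at about (-155,-117) mm, turned -0.24 rad, which fits the description. I'll turn the tool square to the press, then travel to the module's -y side.

servo_tool:
  steps: "0 0 0 0 0 1;0 0 0 0 0 1;0 0 0 0 0 1;0 0 0 0 0 1;0 0 0 0 0 1"
  gripper: 0.4

```text
time_s: 0.6
tcp_pos: [0.2061, 0.6161, 0.2306]
eef_rot: [-3.14, 0.0, 2.379]
wrist_force: [1.0, -0.2, -0.6]
grip_width: 0.0597
gripper_force: 0.0
```

servo_tool:
  steps: "0 0 0 0 0 1;0 0 0 0 0 1;0 0 0 0 0 1;0 0 0 0 0 1;0 0 0 0 0 1"

```text
time_s: 1.1
tcp_pos: [0.2061, 0.6161, 0.2306]
eef_rot: [-3.141, 0.001, 1.943]
wrist_force: [-0.1, -0.3, 0.2]
grip_width: 0.0597
gripper_force: 0.0
```

servo_tool:
  steps: "0 0 0 0 0 1;0 0 0 0 0 1;0 0 0 0 0 1;0 0 0 0 0 0.1;0 0 0 0 0 0"

```text
time_s: 1.6
tcp_pos: [0.2061, 0.6162, 0.2308]
eef_rot: [-3.141, 0.001, 1.677]
wrist_force: [-0.4, -0.5, -0.3]
grip_width: 0.06
gripper_force: 0.0
```

servo_tool:
  steps: "-0.98 0.35 0 0 0 0;-0.98 0.35 0 0 0 0;-0.98 0.35 0 0 0 0;-0.98 0.35 0 0 0 0;-0.98 0.35 0 0 0 0"

```text
time_s: 2.1
tcp_pos: [0.2516, 0.5217, 0.2312]
eef_rot: [-3.141, 0.0, 1.677]
wrist_force: [-0.5, 0.9, 0.0]
grip_width: 0.0597
gripper_force: 0.0
```

servo_tool:
  steps: "-0.98 0.35 0 0 0 0;-0.98 0.35 0 0 0 0;-0.98 0.35 0 0 0 0;-0.98 0.35 0 0 0 0;-0.98 0.35 0 0 0 0"

```text
time_s: 2.6
tcp_pos: [0.2967, 0.4277, 0.2313]
eef_rot: [3.142, -0.0, 1.677]
wrist_force: [0.4, -0.2, -0.5]
grip_width: 0.0599
gripper_force: 0.0
```

servo_tool:
  steps: "-0.98 0.35 0 0 0 0;-0.98 0.35 0 0 0 0;-0.98 0.35 0 0 0 0;-0.98 0.35 0 0 0 0;-0.98 0.35 0 0 0 0"

```text
time_s: 3.1
tcp_pos: [0.3417, 0.3339, 0.2313]
eef_rot: [3.141, -0.0, 1.677]
wrist_force: [-0.1, -0.3, 0.0]
grip_width: 0.0599
gripper_force: 0.0
```

servo_tool:
  steps: "-0.98 0.35 0 0 0 0;-0.98 0.35 0 0 0 0;-0.98 0.35 0 0 0 0;-0.98 0.35 0 0 0 0;-0.98 0.35 0 0 0 0"

```text
time_s: 3.6
tcp_pos: [0.3867, 0.2401, 0.2313]
eef_rot: [3.141, -0.0, 1.677]
wrist_force: [0.4, -1.1, 0.5]
grip_width: 0.0598
gripper_force: 0.0
```

servo_tool:
  steps: "-0.98 0.35 0 0 0 0;-0.98 0.35 0 0 0 0;-0.98 0.35 0 0 0 0;-0.98 0.35 0 0 0 0;-0.98 0.35 0 0 0 0"

```text
time_s: 4.1
tcp_pos: [0.4317, 0.1463, 0.2314]
eef_rot: [3.141, -0.0, 1.676]
wrist_force: [0.6, 0.0, 0.1]
grip_width: 0.0597
gripper_force: 0.0
```

servo_tool:
  steps: "-0.98 0.35 0 0 0 0;-0.98 0.35 0 0 0 0;-0.98 0.35 0 0 0 0;-0.98 0.35 0 0 0 0;-0.98 0.35 0 0 0 0"

```text
time_s: 4.6
tcp_pos: [0.4767, 0.0525, 0.2313]
eef_rot: [3.141, -0.0, 1.676]
wrist_force: [0.1, -0.3, -0.0]
grip_width: 0.0598
gripper_force: 0.0
```

servo_tool:
  steps: "-0.98 0.35 0 0 0 0;-0.98 0.35 0 0 0 0;-0.98 0.35 0 0 0 0;-0.98 0.35 0 0 0 0;-0.98 0.35 0 0 0 0"

```text
time_s: 5.1
tcp_pos: [0.5217, -0.0413, 0.2313]
eef_rot: [3.142, -0.0, 1.676]
wrist_force: [0.8, 0.6, -0.5]
grip_width: 0.0595
gripper_force: 0.0
```

servo_tool:
  steps: "-0.98 0.35 0 0 0 0;-0.98 0.35 0 0 0 0;-0.98 0.35 0 0 0 0;-0.98 0.35 0 0 0 0;-0.98 0.35 0 0 0 0"

```text
time_s: 5.6
tcp_pos: [0.5672, -0.1354, 0.2313]
eef_rot: [3.142, -0.0, 1.676]
wrist_force: [0.2, -0.7, 0.2]
grip_width: 0.0598
gripper_force: 0.0
```

servo_tool:
  steps: "-0.98 0.35 0 0 0 0;-0.98 0.35 0 0 0 0;0 0 0 0 0 0"

```text
time_s: 5.9
tcp_pos: [0.5856, -0.174, 0.231]
eef_rot: [-3.141, 0.0, 1.674]
wrist_force: [0.1, 0.3, 0.2]
grip_width: 0.0598
gripper_force: 0.0
```

servo_tool:
  steps: "0 0 1 0 0 0;0 0 1 0 0 0;0 0 1 0 0 0;0 0 1 0 0 0;0 0 1 0 0 0"

```text
time_s: 6.4
tcp_pos: [0.5847, -0.1712, 0.1305]
eef_rot: [-3.141, -0.0, 1.676]
wrist_force: [-1.0, 0.5, 0.8]
grip_width: 0.0601
gripper_force: 0.0
```

```bash
python3 - <<'E'
from h import *
a=bot.read_camera("scene")[165:330,260:430]
cv2.imwrite("pics/s1.png",cv2.resize(a,None,fx=3.6,fy=3.6,interpolation=cv2.INTER_CUBIC))
p=[0.72202,0.06921,0.10521];s=bot.observe();print(into(p,s["tcp_pos"]),s["tcp_pos"],s["eef_rot"][2]-p[2])
E
```

```text
[[-0.16399118 -0.22356983]] [ 0.58241402 -0.17034531  0.12632057] 1.5708621961058626
```

View pics/s1.png

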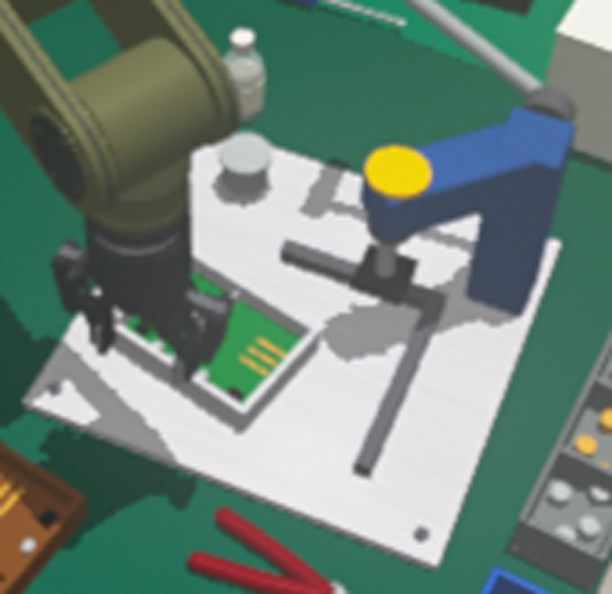

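The gripper hangs over the module's -y side; the module and cutters are untouched. Descending.

servo_tool:
  steps: "0 0.45 1 0 0 0;0 0 1 0 0 0;0 0 1 0 0 0;0 0 1 0 0 0;0 0 0 0 0 0"

```text
time_s: 6.95
tcp_pos: [0.5915, -0.1695, 0.0484]
eef_rot: [-3.136, -0.003, 1.676]
wrist_force: [-0.4, -0.0, 0.3]
grip_width: 0.06
gripper_force: 0.0
```

servo_tool:
  steps: "0 0 0.5 0 0 0;0 0 0 0 0 0"

```text
time_s: 7.15
tcp_pos: [0.5937, -0.1705, 0.0413]
eef_rot: [-3.141, -0.0, 1.676]
wrist_force: [0.0, 0.5, -0.5]
grip_width: 0.0596
gripper_force: 0.0
```

servo_tool:
  steps: "0 0 0.6 0 0 0;0 0 0.45 0 0 0;0 0 0 0 0 0"

```text
time_s: 7.45
tcp_pos: [0.5924, -0.1701, 0.0185]
eef_rot: [-3.139, -0.001, 1.676]
wrist_force: [0.6, 0.3, 0.3]
grip_width: 0.0594
gripper_force: 0.0
```

servo_tool:
  steps: "0.4 0 0 0 0 0;0.4 0 0 0 0 0;0.4 0 0 0 0 0;0.4 0 0 0 0 0;0.4 0 0 0 0 0"

```text
time_s: 7.95
tcp_pos: [0.5896, -0.13, 0.0206]
eef_rot: [3.141, 0.001, 1.676]
wrist_force: [0.6, -1.3, 0.6]
grip_width: 0.0597
gripper_force: 0.5
```

servo_tool:
  steps: "0.4 0 0 0 0 0;0.4 0 0 0 0 0;0.4 0 0 0 0 0;0.2 0 0 0 0 0;0 0 0 0 0 0"

```text
time_s: 8.45
tcp_pos: [0.5863, -0.1022, 0.0203]
eef_rot: [-3.141, -0.001, 1.676]
wrist_force: [-0.5, -0.6, -0.0]
grip_width: 0.0599
gripper_force: 0.0
```

```bash
python3 - <<'E'
from h import *
p=[0.72202,0.06921,0.10521];s=bot.observe();print(into(p,s["tcp_pos"]),s["tcp_pos"],s["eef_rot"][2]-p[2],s["wrist_force"])
E
```

```text
[[-0.15293372 -0.15620075]] [ 0.5863355  -0.10218753  0.02029372] 1.5710781857086653 [-0.53674791 -0.58494762 -0.00807856]
```

servo_tool:
  steps: "0.3 0 0 0 0 0;0.3 0 0 0 0 0;0.3 0 0 0 0 0;0.1 0 0 0 0 0;0 0 0 0 0 0"

```text
time_s: 8.95
tcp_pos: [0.5841, -0.0824, 0.0202]
eef_rot: [-3.141, -0.001, 1.676]
wrist_force: [-0.2, 0.8, -0.8]
grip_width: 0.0599
gripper_force: 0.0
```

servo_tool:
  steps: "-0.5 0 0 0 0 0;-1 0 0 0 0 0;-0.5 0 -0.5 0 0 0;0 0 -1 0 0 0;0 0 -1 0 0 0"

```text
time_s: 9.45
tcp_pos: [0.5884, -0.1237, 0.071]
eef_rot: [-3.141, -0.001, 1.674]
wrist_force: [-0.2, -0.9, -0.7]
grip_width: 0.0598
gripper_force: 0.0
```

servo_tool:
  steps: "0 0 -1 0 0 0;0 0 -0.5 0 0 0;-1 0 0 0 0 0;-1 0 0 0 0 0;-1 0 0 0 0 0"

```text
time_s: 9.95
tcp_pos: [0.5947, -0.1838, 0.1]
eef_rot: [-3.141, -0.0, 1.675]
wrist_force: [-0.1, -0.3, -0.8]
grip_width: 0.0598
gripper_force: 0.0
```

```bash
python3 - <<'E'
from h import *
p=[0.72202,0.06921,0.10521];s=bot.observe();print(into(p,s["tcp_pos"]),s["tcp_pos"],s["eef_rot"][2]-p[2],s["wrist_force"])
a=cv2.resize(bot.read_camera("top")[115:230,260:385],None,fx=5,fy=5,interpolation=cv2.INTER_CUBIC)[:,:400]
b=cv2.resize(bot.read_camera("scene")[210:330,280:400],None,fx=4,fy=4,interpolation=cv2.INTER_CUBIC)
o=np.zeros((575,800,3),np.uint8)
a=cv2.resize(bot.read_camera("top")[155:225,310:365],None,fx=6,fy=6,interpolation=cv2.INTER_CUBIC)
o[:a.shape[0],:a.shape[1]]=a;b=b[:,:460];o[:b.shape[0],335:335+b.shape[1]]=b
cv2.imwrite("pics/c2.png",o)
E
```

```text
[[-0.15320245 -0.23821627]] [ 0.5946812  -0.18377777  0.1000117 ] 1.5702672272847509 [-0.13310381 -0.34047729 -0.84232732]
```

View pics/c2.png

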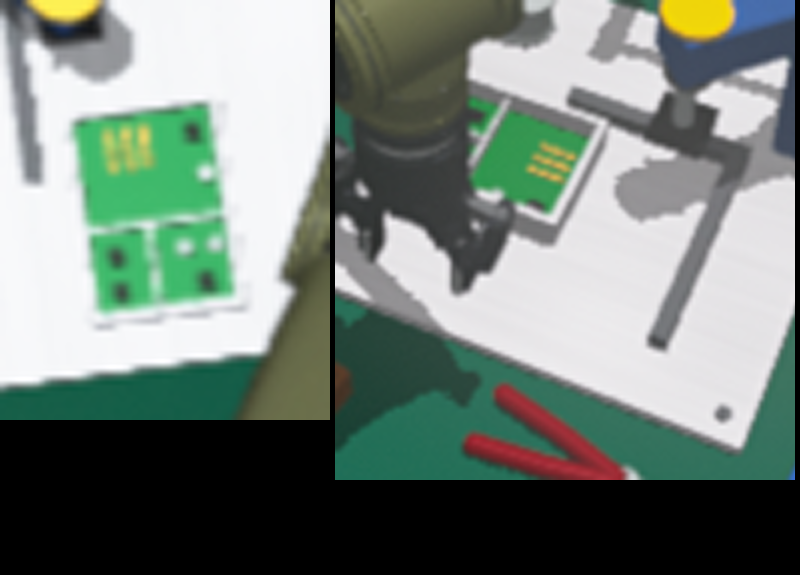

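```bash
python3 - <<'E'
from h import *
p=[0.72202,0.06921,0.10521]
m=.042
RM=np.array([[-.075,.055,m],[.075,.055,m],[.075,-.055,m],[-.075,-.055,m]])
IN=RM*[69/75,49/55,0]+[0,0,.02]
uv=np.array([(98,313),(75,120),(210,103),(233,297)])/6+[310-.4,155-.4]
q,e=fit([("top",IN,uv)],[.58,-.03,0]);print(q,e.round(1),into(p,q),q[2]-p[2])
T=place(p,[[-.27,into(p,q)[0,1],0]]);print("target",T, T[0,:2]-[0.5947,-.1838])
E
```

```text
[ 0.55997594 -0.02355105  0.08844912] [-0.3  0.1 -0.3 -0.1  0.2 -0.   0.3  0. ] [[-0.17088944 -0.07523091]] -0.01676087666665156
target [[ 0.46141341 -0.03395925  0.        ]] [-0.13328659  0.14984075]
```

The module now sits at about (-171,-75) mm and is square. Going round to its -x side.

servo_tool:
  steps: "0 0 0 0 0 1;0 0 0 0 0 1;0 0 0 0 0 1;0 0 0 0 0 1;0 0 0 0 0 1"

```text
time_s: 10.6
tcp_pos: [0.5945, -0.182, 0.0997]
eef_rot: [-3.14, -0.0, 1.236]
wrist_force: [-0.1, 0.5, 0.2]
grip_width: 0.0595
gripper_force: 0.0
```

servo_tool:
  steps: "0 0 0 0 0 1;0 0 0 0 0 1;0 0 0 0 0 1;0 0 0 0 0 1;0 0 0 0 0 1"

```text
time_s: 11.1
tcp_pos: [0.5945, -0.182, 0.0996]
eef_rot: [-3.14, 0.0, 0.8]
wrist_force: [-0.1, -0.0, 0.5]
grip_width: 0.0595
gripper_force: 0.0
```

servo_tool:
  steps: "0 0 0 0 0 1;0 0 0 0 0 1;0 0 0 0 0 1;0 0 0 0 0 1;0 0 0 0 0 1"

```text
time_s: 11.6
tcp_pos: [0.5946, -0.182, 0.0997]
eef_rot: [-3.14, 0.001, 0.363]
wrist_force: [-0.1, 0.3, -0.8]
grip_width: 0.0594
gripper_force: 0.0
```

servo_tool:
  steps: "0 0 0 0 0 1;0 0 0 0 0 1;0 0 0 0 0 1;-0.68 -0.9 0 0 0 0;-0.68 -0.9 0 0 0 0"

```text
time_s: 12.1
tcp_pos: [0.5635, -0.149, 0.0997]
eef_rot: [-3.141, 0.001, 0.104]
wrist_force: [-0.3, 0.5, 1.0]
grip_width: 0.0597
gripper_force: 0.0
```

servo_tool:
  steps: "-0.68 -0.9 0 0 0 0;-0.68 -0.9 0 0 0 0;-0.68 -0.9 0 0 0 0;-0.68 -0.9 0 0 0 0;-0.68 -0.9 0 0 0 0"

```text
time_s: 12.6
tcp_pos: [0.486, -0.0661, 0.0998]
eef_rot: [-3.141, 0.001, 0.105]
wrist_force: [0.2, 1.0, -0.2]
grip_width: 0.06
gripper_force: 0.0
```

servo_tool:
  steps: "-0.68 -0.9 0 0 0 0;-0.68 -0.9 0 0 0 0;0 0 0 0 0 0;0 0 0 0 0 0"

```text
time_s: 13.0
tcp_pos: [0.4562, -0.034, 0.1002]
eef_rot: [3.141, -0.0, 0.106]
wrist_force: [-0.2, -0.7, -0.0]
grip_width: 0.0602
gripper_force: 0.0
```

```bash
python3 - <<'E'
from h import *
p=[0.72202,0.06921,0.10521];s=bot.observe();print(into(p,s["tcp_pos"]),s["tcp_pos"],s["eef_rot"][2]-p[2],s["wrist_force"])
E
```

```text
[[-0.27516179 -0.07473838]] [ 0.45622843 -0.03401151  0.10022442] 0.0004790132618903986 [-0.23845476 -0.74735766 -0.03962944]
```

servo_tool:
  steps: "0 0 0.9 0 0 0;0 0 0.9 0 0 0;0 0 0.9 0 0 0;0 0 0.7 0 0 0;0 0 0 0 0 0"

```text
time_s: 13.5
tcp_pos: [0.4551, -0.0345, 0.0302]
eef_rot: [-3.14, 0.004, 0.104]
wrist_force: [-0.7, 0.3, 0.4]
grip_width: 0.06
gripper_force: 0.0
```

servo_tool:
  steps: "0 0 0.6 0 0 0;0 0 0 0 0 0;0.4 0 0 0 0 0;0.4 0 0 0 0 0;0.4 0 0 0 0 0"

```text
time_s: 14.0
tcp_pos: [0.4809, -0.0317, 0.0209]
eef_rot: [3.141, 0.0, 0.105]
wrist_force: [-4.1, -0.3, 2.5]
grip_width: 0.0601
gripper_force: 1.8
```

servo_tool:
  steps: "0.4 0 0 0 0 0;0.4 0 0 0 0 0;0.4 0 0 0 0 0;0.4 0 0 0 0 0;0.4 0 0 0 0 0"

```text
time_s: 14.5
tcp_pos: [0.5205, -0.0274, 0.0203]
eef_rot: [-3.142, 0.0, 0.105]
wrist_force: [-3.3, -0.2, 3.6]
grip_width: 0.0597
gripper_force: 1.9
```

servo_tool:
  steps: "0.4 0 0 0 0 0;0.4 0 0 0 0 0;0.4 0 0 0 0 0;0.3 0 0 0 0 0;0.2 0 0 0 0 0"

```text
time_s: 15.0
tcp_pos: [0.5543, -0.0239, 0.0203]
eef_rot: [3.142, 0.0, 0.105]
wrist_force: [-4.7, -1.1, 3.7]
grip_width: 0.0602
gripper_force: 1.9
```

```bash
python3 - <<'E'
from h import *
p=[0.72202,0.06921,0.10521];s=bot.observe();print(into(p,s["tcp_pos"]),s["tcp_pos"],s["eef_rot"][2]-p[2],s["wrist_force"])
E
```

```text
[[-0.17657634 -0.07498218]] [ 0.55429436 -0.02390091  0.02028273] -0.00034205381811511226 [-4.67341077 -1.10208085  3.71662923]
```

servo_tool:
  steps: "0.1 0 0 0 0 0;0.1 0 0 0 0 0;0.1 0 0 0 0 0;0.1 0 0 0 0 0;0.1 0 0 0 0 0"

```text
time_s: 15.5
tcp_pos: [0.5637, -0.0229, 0.0202]
eef_rot: [-3.142, 0.0, 0.105]
wrist_force: [-2.2, -1.7, 1.4]
grip_width: 0.0599
gripper_force: 1.5
```

servo_tool:
  steps: "0.05 0 0 0 0 0;0.05 0 0 0 0 0;0.05 0 0 0 0 0"

```text
time_s: 15.8
tcp_pos: [0.5666, -0.0226, 0.0203]
eef_rot: [-3.142, 0.0, 0.105]
wrist_force: [-2.1, 0.0, 1.0]
grip_width: 0.0596
gripper_force: 1.4
```

servo_tool:
  steps: "0.05 0 0 0 0 0;0.05 0 0 0 0 0;0.05 0 0 0 0 0"

```text
time_s: 16.1
tcp_pos: [0.5695, -0.0223, 0.0202]
eef_rot: [-3.142, 0.0, 0.105]
wrist_force: [-6.4, -0.4, 2.9]
grip_width: 0.0599
gripper_force: 3.1
```

servo_tool:
  steps: "0.05 0 0 0 0 0;0 0 0 0 0 0"

```text
time_s: 16.3
tcp_pos: [0.5695, -0.0222, 0.0203]
eef_rot: [-3.141, 0.003, 0.105]
wrist_force: [-8.2, -0.7, 4.9]
grip_width: 0.0598
gripper_force: 3.7
```

servo_tool:
  steps: "0.05 0 0 0 0 0;0 0 0 0 0 0"

```text
time_s: 16.5
tcp_pos: [0.5695, -0.0223, 0.0203]
eef_rot: [-3.141, 0.006, 0.105]
wrist_force: [-11.7, -0.8, 8.6]
grip_width: 0.0601
gripper_force: 5.7
```

Flush at the x fence: TCP stopped with 12 N. Backing off and going round to the -y side.

servo_tool:
  steps: "-0.3 0 0 0 0 0;-0.7 0 0 0 0 0;0 0 -1 0 0 0;0 0 -1 0 0 0;0 0 -1 0 0 0"

```text
time_s: 17.0
tcp_pos: [0.5523, -0.0241, 0.0811]
eef_rot: [3.141, -0.002, 0.105]
wrist_force: [0.3, -0.3, 0.3]
grip_width: 0.0597
gripper_force: 0.0
```

servo_tool:
  steps: "0 1 -1 0 0 0;0 1 0 0 0 0;0 1 0 0 0 0;0 1 0 0 0 0;0.5 1 0 0 0 0"

```text
time_s: 17.5
tcp_pos: [0.5723, -0.1234, 0.1005]
eef_rot: [3.141, -0.002, 0.104]
wrist_force: [-0.0, -0.6, 0.2]
grip_width: 0.0604
gripper_force: 0.0
```

servo_tool:
  steps: "1 0.3 0 0 0 0;1 0 0 0 0 0;1 0 0 0 0 0;0.6 0 0 0 0 0;0 0 0 0 0 0"

```text
time_s: 18.0
tcp_pos: [0.6458, -0.1209, 0.1005]
eef_rot: [3.141, -0.002, 0.105]
wrist_force: [-0.1, 0.2, -0.6]
grip_width: 0.0597
gripper_force: 0.0
```

servo_tool:
  steps: "0 0 0 0 0 -1;0 0 0 0 0 -1;0 0 0 0 0 -1;0 0 0 0 0 -1;0 0 0 0 0 -1"

```text
time_s: 18.5
tcp_pos: [0.6436, -0.1209, 0.1002]
eef_rot: [-3.142, 0.0, 0.545]
wrist_force: [0.8, 0.0, 0.4]
grip_width: 0.0602
gripper_force: 0.0
```

servo_tool:
  steps: "0 0 0 0 0 -1;0 0 0 0 0 -1;0 0 0 0 0 -1;0 0 0 0 0 -1;0 0 0 0 0 -1"

```text
time_s: 19.0
tcp_pos: [0.6436, -0.1209, 0.1002]
eef_rot: [-3.142, 0.0, 0.981]
wrist_force: [-0.1, 0.2, -0.0]
grip_width: 0.0597
gripper_force: 0.0
```

servo_tool:
  steps: "0 0 0 0 0 -1;0 0 0 0 0 -1;0 0 0 0 0 -1;0 0 0 0 0 -1;0 0 0 0 0 -1"

```text
time_s: 19.5
tcp_pos: [0.6436, -0.1209, 0.1003]
eef_rot: [-3.141, 0.0, 1.417]
wrist_force: [-0.8, -0.2, 0.2]
grip_width: 0.0599
gripper_force: 0.0
```

servo_tool:
  steps: "0 0 0 0 0 -1;0 0 0 0 0 -1;0 0 0 0 0 -1;0 0 0 0 0 0;0 0 0 0 0 0"

```text
time_s: 20.0
tcp_pos: [0.6439, -0.121, 0.1003]
eef_rot: [-3.142, -0.0, 1.674]
wrist_force: [0.2, 0.2, -0.1]
grip_width: 0.0601
gripper_force: 0.0
```

```bash
python3 - <<'E'
from h import *
p=[0.72202,0.06921,0.10521];s=bot.observe();print(into(p,s["tcp_pos"]),s["tcp_pos"],s["eef_rot"][2]-p[2],s["wrist_force"])
E
```

```text
[[-0.09766308 -0.18091449]] [ 0.64389586 -0.12096032  0.10029085] 1.5685577990747066 [ 0.24681577  0.1725358  -0.13033569]
```

servo_tool:
  steps: "0 0.4 0.9 0 0 0;0 0 0.9 0 0 0;0 0 0.9 0 0 0;0 0 0.7 0 0 0;0 0 0 0 0 0"

```text
time_s: 20.5
tcp_pos: [0.6496, -0.1195, 0.0283]
eef_rot: [-3.135, -0.002, 1.675]
wrist_force: [-0.7, 0.4, -0.4]
grip_width: 0.0597
gripper_force: 0.0
```

servo_tool:
  steps: "0 0 0.6 0 0 0;0 0 0 0 0 0;0.4 0 0 0 0 0;0.4 0 0 0 0 0;0.4 0 0 0 0 0"

```text
time_s: 21.0
tcp_pos: [0.6502, -0.0955, 0.0211]
eef_rot: [3.14, 0.0, 1.676]
wrist_force: [0.1, -1.6, -0.3]
grip_width: 0.0599
gripper_force: 0.0
```

servo_tool:
  steps: "0.3 0 0 0 0 0;0.3 0 0 0 0 0;0.3 0 0 0 0 0;0.2 0 0 0 0 0;0.1 0 0 0 0 0"

```text
time_s: 21.5
tcp_pos: [0.6473, -0.0724, 0.0205]
eef_rot: [3.141, 0.001, 1.676]
wrist_force: [-0.5, -1.7, -0.3]
grip_width: 0.0599
gripper_force: 1.1
```

```bash
python3 - <<'E'
from h import *
p=[0.72202,0.06921,0.10521];s=bot.observe();print(into(p,s["tcp_pos"]),s["tcp_pos"],s["eef_rot"][2]-p[2],s["wrist_force"])
E
```

```text
[[-0.08913595 -0.13302838]] [ 0.64734703 -0.0724435   0.02046021] 1.5708237657526531 [-0.51528546 -1.73616606 -0.27428299]
```

servo_tool:
  steps: "0.1 0 0 0 0 0;0.1 0 0 0 0 0;0.1 0 0 0 0 0;0.1 0 0 0 0 0"

```text
time_s: 21.9
tcp_pos: [0.6465, -0.0646, 0.0204]
eef_rot: [3.141, 0.0, 1.675]
wrist_force: [0.1, -3.2, 1.3]
grip_width: 0.0599
gripper_force: 1.3
```

servo_tool:
  steps: "0.05 0 0 0 0 0;0.05 0 0 0 0 0;0.05 0 0 0 0 0"

```text
time_s: 22.2
tcp_pos: [0.6462, -0.0615, 0.0204]
eef_rot: [3.141, 0.0, 1.676]
wrist_force: [-0.7, -3.8, 1.2]
grip_width: 0.0593
gripper_force: 1.4
```

servo_tool:
  steps: "0.05 0 0 0 0 0;0.05 0 0 0 0 0;0 0 0 0 0 0"

```text
time_s: 22.5
tcp_pos: [0.646, -0.0593, 0.0204]
eef_rot: [3.141, -0.0, 1.676]
wrist_force: [0.5, -2.5, 1.4]
grip_width: 0.0597
gripper_force: 1.1
```

servo_tool:
  steps: "0.05 0 0 0 0 0;0.05 0 0 0 0 0;0 0 0 0 0 0"

```text
time_s: 22.8
tcp_pos: [0.6458, -0.0574, 0.0204]
eef_rot: [3.141, -0.0, 1.676]
wrist_force: [0.8, -2.2, 0.8]
grip_width: 0.0598
gripper_force: 1.2
```

servo_tool:
  steps: "0.05 0 0 0 0 0;0 0 0 0 0 0"

```text
time_s: 23.0
tcp_pos: [0.6457, -0.0572, 0.0204]
eef_rot: [3.142, 0.001, 1.675]
wrist_force: [-0.0, -5.8, 1.5]
grip_width: 0.0595
gripper_force: 2.6
```

servo_tool:
  steps: "0.05 0 0 0 0 0;0 0 0 0 0 0"

```text
time_s: 23.2
tcp_pos: [0.6456, -0.0571, 0.0204]
eef_rot: [3.142, 0.003, 1.675]
wrist_force: [0.8, -9.1, 1.4]
grip_width: 0.0599
gripper_force: 4.1
```

servo_tool:
  steps: "-0.2 0 0 0 0 0;-0.8 0 0 0 0 0;-1 0 0 0 0 0;0 0 -1 0 0 0;0 0 -1 0 0 0"
  gripper: -1

```text
time_s: 23.7
tcp_pos: [0.6489, -0.097, 0.0595]
eef_rot: [-3.139, -0.001, 1.674]
wrist_force: [1.1, 0.3, 0.7]
grip_width: 0.0001
gripper_force: 0.0
```

servo_tool:
  steps: "-1 0 -1 0 0 0;-1 0 -1 0 0 0;-1 0 -1 0 0 0;0 0 -1 0 0 0;0 0 -1 0 0 0"

```text
time_s: 24.2
tcp_pos: [0.6557, -0.1571, 0.1608]
eef_rot: [-3.141, -0.0, 1.674]
wrist_force: [0.0, 0.3, -0.7]
grip_width: 0.0
gripper_force: 0.0
```

servo_tool:
  steps: "0 0 -1 0 0 0;0 0 -1 0 0 0;0 0 -1 0 0 0;0 0 -1 0 0 0;0 0 -1 0 0 0"

```text
time_s: 24.7
tcp_pos: [0.6558, -0.1562, 0.2609]
eef_rot: [-3.141, -0.0, 1.675]
wrist_force: [0.1, -0.1, -0.9]
grip_width: 0.0001
gripper_force: 0.0
```

servo_tool:
  steps: "0 0 -1 0 0 0;0 0 -1 0 0 0;0 0 -1 0 0 0;0 0 -1 0 0 0;0 0 -0.5 0 0 0"

```text
time_s: 25.2
tcp_pos: [0.6564, -0.1563, 0.3526]
eef_rot: [3.139, 0.001, 1.675]
wrist_force: [0.8, 0.0, -0.3]
grip_width: 0.0002
gripper_force: 0.0
```

```bash
python3 - <<'E'
from h import *
p=[0.72202,0.06921,0.10521];s=bot.observe();print(into(p,s["tcp_pos"]),s["tcp_pos"],s["eef_rot"][2]-p[2],s["wrist_force"])
o=np.zeros((600,800,3),np.uint8)
a=cv2.resize(bot.read_camera("top")[125:213,298:364],None,fx=6,fy=6,interpolation=cv2.INTER_CUBIC)
b=cv2.resize(bot.read_camera("scene")[218:318,310:388],None,fx=5,fy=5,interpolation=cv2.INTER_CUBIC)
o[:a.shape[0],:a.shape[1]]=a;o[:b.shape[0],400:400+b.shape[1]]=b
cv2.imwrite("pics/c3.png",o)
E
```

```text
[[-0.08894725 -0.217367  ]] [ 0.6563916  -0.15629596  0.35263511] 1.5696124017568296 [ 0.80635962  0.03214596 -0.34876816]
```

View pics/c3.png

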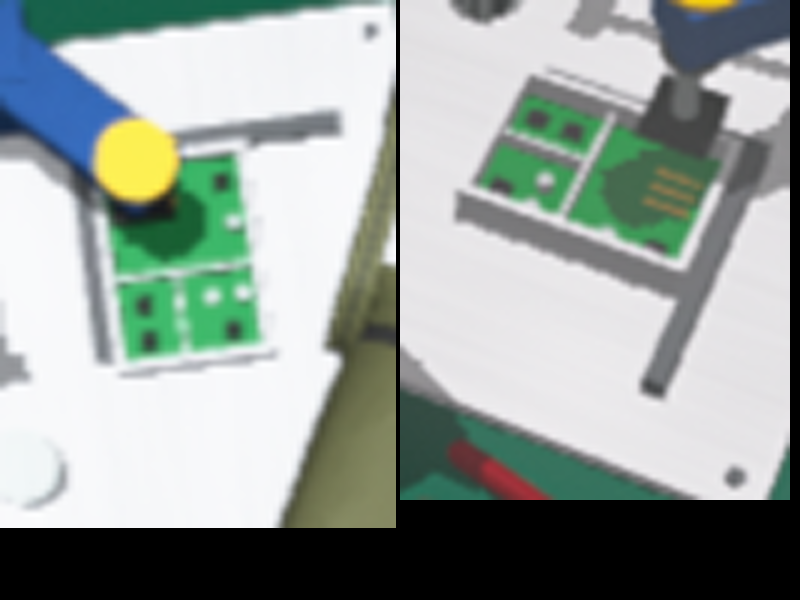

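The picture shows the module flush against both fences: its rim runs along the x fence on the right of the scene view and the y fence on the left of the top view. Next I move over the lever grip with the fingers shut.

servo_tool:
  steps: "1 -0.06 0 0 0 0;1 -0.06 0 0 0 0;1 -0.06 0 0 0 0;1 -0.06 0 0 0 0;1 -0.06 0 0 0 0"

```text
time_s: 25.8
tcp_pos: [0.639, -0.0538, 0.35]
eef_rot: [-3.141, -0.0, 1.677]
wrist_force: [0.0, 0.1, -0.5]
grip_width: -0.0003
gripper_force: 0.0
```

servo_tool:
  steps: "1 -0.06 0 0 0 0;1 -0.06 0 0 0 0;1 -0.06 0 0 0 0;1 -0.06 0 0 0 0;1 -0.06 0 0 0 0"

```text
time_s: 26.3
tcp_pos: [0.6226, 0.0446, 0.3505]
eef_rot: [3.141, 0.0, 1.676]
wrist_force: [-0.3, -0.3, -0.1]
grip_width: -0.0
gripper_force: 0.0
```

servo_tool:
  steps: "1 -0.06 0 0 0 0;1 -0.06 0 0 0 0;1 -0.06 0 0 0 0;1 -0.06 0 0 0 0;1 -0.06 0 0 0 0"

```text
time_s: 26.8
tcp_pos: [0.606, 0.1434, 0.3505]
eef_rot: [3.141, -0.0, 1.676]
wrist_force: [-0.5, -0.0, -0.5]
grip_width: 0.0002
gripper_force: 0.0
```

servo_tool:
  steps: "1 -0.06 0 0 0 0;1 -0.06 0 0 0 0;0.7 -0.06 0 0 0 0;0 0 0 0 0 0;0 0 0 0 0 0"

```text
time_s: 27.3
tcp_pos: [0.5973, 0.195, 0.3503]
eef_rot: [3.142, 0.001, 1.676]
wrist_force: [0.1, -0.2, 0.1]
grip_width: -0.0001
gripper_force: 0.0
```

```bash
python3 - <<'E'
from h import *
p=[0.72202,0.06921,0.10521];s=bot.observe();print(into(p,s["tcp_pos"]),s["tcp_pos"],s["eef_rot"][2]-p[2],s["wrist_force"])
o=np.zeros((600,800,3),np.uint8)
a=cv2.resize(bot.read_camera("top")[120:220,250:350],None,fx=4,fy=4,interpolation=cv2.INTER_CUBIC)
b=cv2.resize(bot.read_camera("scene")[120:270,300:400],None,fx=4,fy=4,interpolation=cv2.INTER_CUBIC)
o[:a.shape[0],:a.shape[1]]=a;o[:b.shape[0],400:400+b.shape[1]]=b
cv2.imwrite("pics/c4.png",o)
E
```

```text
[[-0.11083668  0.13823163]] [0.59727966 0.19503766 0.35030956] 1.5710696538547002 [ 0.09210162 -0.18822886  0.06215938]
```

View pics/c4.png

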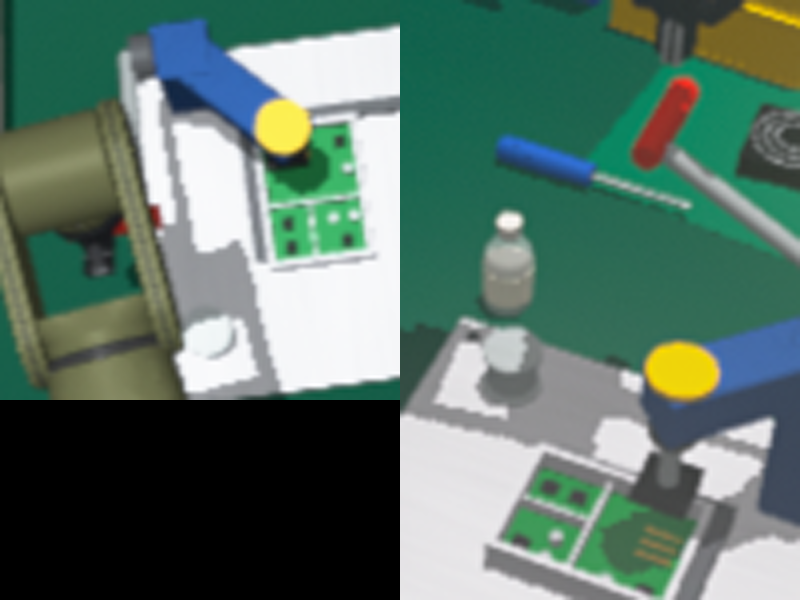

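The fingers at scene crop (672,50) stand above the red grip at (665,122), and the module still looks flush. Descending to contact.

servo_tool:
  steps: "0 0 0.8 0 0 0;0 0 0.6 0 0 0;0 0 0.4 0 0 0;0 0 0.2 0 0 0;0 0 0.1 0 0 0"

```text
time_s: 27.9
tcp_pos: [0.5972, 0.1946, 0.3072]
eef_rot: [-3.14, 0.0, 1.675]
wrist_force: [-0.1, -0.6, 0.1]
grip_width: 0.0
gripper_force: 0.0
```

servo_tool:
  steps: "0 0 0.1 0 0 0;0 0 0.1 0 0 0;0 0 0.1 0 0 0;0 0 0 0 0 0"

```text
time_s: 28.3
tcp_pos: [0.5976, 0.1949, 0.303]
eef_rot: [3.141, -0.0, 1.676]
wrist_force: [-0.2, 0.0, 2.4]
grip_width: -0.0
gripper_force: 1.4
```

Contact at z 0.303 with 2.4 N, as expected. Pushing down along the arc.

servo_tool:
  steps: "0 -0.15 0.3 0 0 0;0 -0.2 0.4 0 0 0;0 -0.2 0.4 0 0 0;0 -0.17 0.4 0 0 0;0 -0.15 0.4 0 0 0"

```text
time_s: 28.8
tcp_pos: [0.5798, 0.1931, 0.2654]
eef_rot: [3.141, -0.0, 1.676]
wrist_force: [-2.6, 0.4, 5.3]
grip_width: 0.0001
gripper_force: 2.7
```

servo_tool:
  steps: "0 -0.12 0.4 0 0 0;0 -0.1 0.4 0 0 0;0 -0.09 0.4 0 0 0;0 -0.07 0.4 0 0 0;0 -0.05 0.4 0 0 0"

```text
time_s: 29.3
tcp_pos: [0.571, 0.1922, 0.2253]
eef_rot: [-3.141, -0.0, 1.676]
wrist_force: [-4.7, -1.7, 6.3]
grip_width: 0.0
gripper_force: 3.2
```

```bash
python3 - <<'E'
from h import *
p=[0.72202,0.06921,0.10521];s=bot.observe();print(into(p,s["tcp_pos"]),s["tcp_pos"],s["eef_rot"][2]-p[2],s["wrist_force"])
E
```

```text
[[-0.13726995  0.13820112]] [0.57099575 0.1922314  0.22533154] 1.5706331688819763 [-4.66470018 -1.68232447  6.30129679]
```

servo_tool:
  steps: "0 0 0.4 0 0 0;0 0.02 0.4 0 0 0;0 0.04 0.4 0 0 0;0 0.06 0.4 0 0 0;0 0.07 0.4 0 0 0"

```text
time_s: 29.8
tcp_pos: [0.5748, 0.1927, 0.1853]
eef_rot: [-3.14, -0.0, 1.676]
wrist_force: [-5.0, -0.2, 7.8]
grip_width: 0.0002
gripper_force: 3.6
```

servo_tool:
  steps: "0 0.08 0.4 0 0 0;0 0.1 0.4 0 0 0;0 0.1 0.35 0 0 0;0 0.1 0.3 0 0 0;0 0.1 0.2 0 0 0"

```text
time_s: 30.3
tcp_pos: [0.5843, 0.1937, 0.1521]
eef_rot: [-3.14, -0.0, 1.676]
wrist_force: [-4.2, 0.5, 7.0]
grip_width: 0.0001
gripper_force: 4.0
```

servo_tool:
  steps: "0 0.06 0.15 0 0 0;0 0.06 0.15 0 0 0;0 0.05 0.15 0 0 0;0 0 0.1 0 0 0"

```text
time_s: 30.7
tcp_pos: [0.5883, 0.1941, 0.1417]
eef_rot: [3.142, -0.0, 1.676]
wrist_force: [-4.3, -0.1, 9.2]
grip_width: -0.0002
gripper_force: 4.3
```

servo_tool:
  steps: "0 0 0.1 0 0 0;0 0 0.05 0 0 0"

```text
time_s: 30.9
tcp_pos: [0.589, 0.1942, 0.1394]
eef_rot: [3.14, -0.0, 1.676]
wrist_force: [-2.3, -0.5, 9.9]
grip_width: -0.0
gripper_force: 4.6
```

servo_tool:
  steps: "0 0 0.1 0 0 0;0 0 0 0 0 0"

```text
time_s: 31.1
tcp_pos: [0.5894, 0.1942, 0.138]
eef_rot: [3.138, -0.0, 1.676]
wrist_force: [-2.8, -1.4, 9.9]
grip_width: -0.0
gripper_force: 4.7
```

servo_tool:
  steps: "0 0 0.1 0 0 0;0 0 0 0 0 0"

```text
time_s: 31.3
tcp_pos: [0.5896, 0.1943, 0.1376]
eef_rot: [3.138, -0.0, 1.676]
wrist_force: [-5.7, -1.4, 15.3]
grip_width: 0.0002
gripper_force: 7.5
```

servo_tool:
  steps: "0 0 0.1 0 0 0;0 0 0 0 0 0"

```text
time_s: 31.5
tcp_pos: [0.5898, 0.1943, 0.1372]
eef_rot: [3.138, -0.0, 1.676]
wrist_force: [-8.2, -2.0, 20.8]
grip_width: 0.0005
gripper_force: 10.5
```

servo_tool:
  steps: "0 0 0 0 0 0;0 0 0 0 0 0;0 0 0 0 0 0"

```text
time_s: 31.8
tcp_pos: [0.5898, 0.1943, 0.1372]
eef_rot: [3.138, -0.0, 1.676]
wrist_force: [-8.8, -2.0, 21.3]
grip_width: 0.0003
gripper_force: 10.6
```

servo_tool:
  steps: "0 0 0 0 0 0;0 0 0 0 0 0;0 0 0 0 0 0;0 0 0 0 0 0;0 0 0 0 0 0"

```text
time_s: 32.3
tcp_pos: [0.5898, 0.1943, 0.1372]
eef_rot: [3.138, -0.0, 1.676]
wrist_force: [-8.4, -2.8, 21.5]
grip_width: 0.0001
gripper_force: 10.6
```

servo_tool:
  steps: "0 0 0 0 0 0;0 0 0 0 0 0;0 0 0 0 0 0"

```text
time_s: 32.6
tcp_pos: [0.5898, 0.1943, 0.1372]
eef_rot: [3.137, -0.0, 1.676]
wrist_force: [-8.6, -1.9, 21.5]
grip_width: -0.0003
gripper_force: 10.6
```

servo_tool:
  steps: "0 0 -0.1 0 0 0;0 0 -0.1 0 0 0;0 0 -0.15 0 0 0;0 -0.06 -0.2 0 0 0;0 -0.1 -0.3 0 0 0"

```text
time_s: 33.1
tcp_pos: [0.5855, 0.1938, 0.1503]
eef_rot: [3.14, -0.0, 1.676]
wrist_force: [-2.8, 0.3, 8.3]
grip_width: 0.0
gripper_force: 4.1
```

servo_tool:
  steps: "0 -0.12 -0.4 0 0 0;0 -0.12 -0.4 0 0 0;0 -0.1 -0.4 0 0 0;0 -0.09 -0.4 0 0 0;0 -0.08 -0.4 0 0 0"

```text
time_s: 33.6
tcp_pos: [0.5783, 0.193, 0.1923]
eef_rot: [3.131, -0.001, 1.676]
wrist_force: [4.9, -0.2, 7.2]
grip_width: -0.0001
gripper_force: 3.5
```

servo_tool:
  steps: "0 -0.05 -0.4 0 0 0;0 -0.03 -0.4 0 0 0;0 0 -0.4 0 0 0;0 0 -0.4 0 0 0;0 0.02 -0.4 0 0 0"

```text
time_s: 34.1
tcp_pos: [0.5756, 0.1926, 0.2309]
eef_rot: [3.135, -0.001, 1.676]
wrist_force: [4.4, 0.1, 4.4]
grip_width: -0.0001
gripper_force: 2.3
```

```bash
python3 - <<'E'
from h import *
p=[0.72202,0.06921,0.10521];s=bot.observe();print(into(p,s["tcp_pos"]),s["tcp_pos"],s["eef_rot"][2]-p[2],s["wrist_force"])
E
```

```text
[[-0.13261028  0.13812813]] [0.57563732 0.19264815 0.230945  ] 1.5703110038184178 [4.41210431 0.14511064 4.42865045]
```

servo_tool:
  steps: "0 0.05 -0.4 0 0 0;0 0.08 -0.4 0 0 0;0 0.1 -0.4 0 0 0;0 0.13 -0.4 0 0 0;0 0.15 -0.4 0 0 0"

```text
time_s: 34.6
tcp_pos: [0.5836, 0.1934, 0.2684]
eef_rot: [-3.14, 0.0, 1.676]
wrist_force: [0.9, 0.3, 3.5]
grip_width: -0.0001
gripper_force: 1.6
```

servo_tool:
  steps: "0 0.17 -0.4 0 0 0;0 0.17 -0.35 0 0 0;0 0.17 -0.3 0 0 0;0 0.1 -0.2 0 0 0;0 0.1 -0.2 0 0 0"

```text
time_s: 35.1
tcp_pos: [0.5978, 0.1949, 0.2975]
eef_rot: [-3.14, 0.0, 1.676]
wrist_force: [-3.6, -1.1, 4.1]
grip_width: -0.0001
gripper_force: 2.1
```

servo_tool:
  steps: "0 0 -0.2 0 0 0;0 0 -0.2 0 0 0;0 0 -0.2 0 0 0;0 0 -0.5 0 0 0;0 0 -0.5 0 0 0"

```text
time_s: 35.6
tcp_pos: [0.5978, 0.1948, 0.3294]
eef_rot: [-3.14, 0.0, 1.676]
wrist_force: [0.3, -0.3, 1.1]
grip_width: 0.0005
gripper_force: 0.0
```

servo_tool:
  steps: "0 0 -1 0 0 0;0 0 -1 0 0 0;-1 0 -0.5 0 0 0;0 0 0 0 0 0;0 0 0 0 0 0"

```text
time_s: 36.1
tcp_pos: [0.6002, 0.175, 0.3799]
eef_rot: [3.141, -0.0, 1.675]
wrist_force: [0.6, -0.5, 0.2]
grip_width: 0.0001
gripper_force: 0.0
```

```bash
python3 - <<'E'
from h import *
o=np.zeros((600,800,3),np.uint8)
a=cv2.resize(bot.read_camera("top")[120:220,250:350],None,fx=4,fy=4,interpolation=cv2.INTER_CUBIC)
b=cv2.resize(bot.read_camera("scene")[120:270,300:400],None,fx=4,fy=4,interpolation=cv2.INTER_CUBIC)
o[:a.shape[0],:a.shape[1]]=a;o[:b.shape[0],400:400+b.shape[1]]=b
cv2.imwrite("pics/c5.png",o)
E
```

```text
(no output)
```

View pics/c5.png

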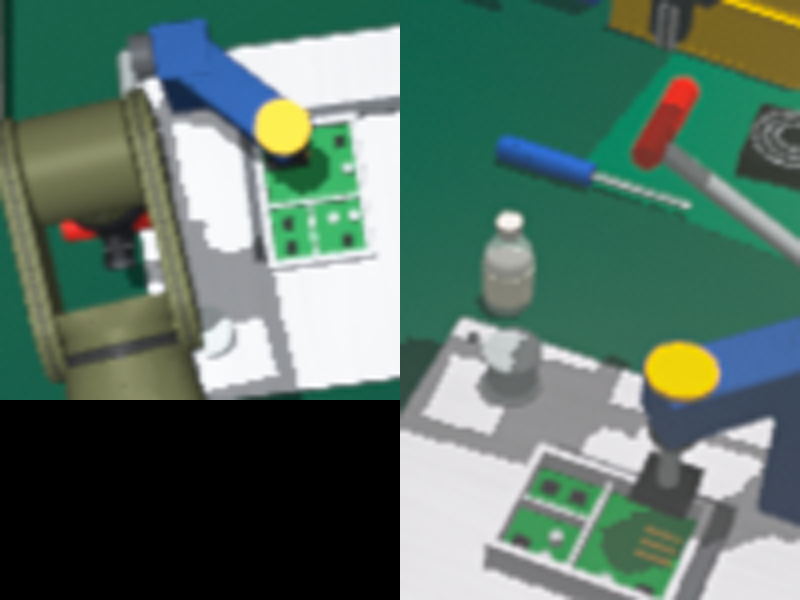

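The lever is back up, with the grip at (665,122) as before. The module is unchanged in the corner and the robot is clear.

```bash
python3 -c "
from station import bot
print(bot.hand_in())"
```

```text
the job is handed in; nothing more can be done
None
```

The module was pushed flush into both fences, the lever was held at its stop at about 22 N for over a second and eased back to rest, and the job is handed in; the hand-in returned no verdict.

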